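Put the polishing stone away and stack the tray above it

TASK

The blue parts tray is stored nested and clipped inside the grey one. Squeeze its two orange side buttons together to free it, lift it off and put it down out of the way (the soldering tile is clear); lay the polishing stone in the grey tray, then put the blue tray back on it turned end for end, so that it stands level on the grey tray's rim lugs, clear of the stone, instead of nesting. Leave the grey tray standing on the bench, and do not disturb the other things there.

Things in the scene. Friction and masses are not known exactly. Their poses are not given: they have to be found in the camera images.
- base_tray: the lower tray: grey plastic stack-nest parts tray, 122 x 61 mm at the rim, 40 mm high, about 0.4 kg, loose on the bench. Origin under the middle of its floor; x along its length, y across, z up. Walls 2 mm thick, leaning outward; foot 104 x 43 mm. The skirt under its rim is open for 38 mm in the middle of both long sides, so that fingers on the upper tray's buttons pass it
- base_floor (a point): middle of the grey tray's inner floor, 2.5 mm above its underside. Full-width clear floor: 39 mm across (y; 53 mm at the rim) and 78 mm along x (90 mm at the lugs' height); fingers that set something down in here must be in line with x and must not open far
- lug_single (a point): middle of the top of the grey tray's single rim lug, at its -x end (the end with the white card): a ledge 16 mm wide, 34 mm above the tray's underside, from x = -45 mm outward. Behind each lug a stop rises 4.5 mm with a sloped lead-in and leaves the upper tray's foot about 2 mm of play each way
- lugs_corner (a point): point midway between the grey tray's two corner lugs at its +x end: ledges 34 mm above its underside, from x = +45 mm outward and from 13 mm off the centre line to the side walls, with the same stops at their end and outer side
- base_card_end (a point): middle of the top of the rim of the grey tray at its -x end (white card, single lug), 61 mm from its centre, 40 mm above its underside
- top_tray: the upper tray: blue plastic, about 0.15 kg, same size, shape and axes as the grey one, origin under its floor. It starts nested in the grey one the same way round, 16 mm higher, clipped. Turned end for end, set down centred, it stands on the three lugs, its origin 34 mm above the grey one's; put on the same way round it misses them and, buttons squeezed, sinks onto the stone. It stands flat on any surface
- between_buttons (a point): middle of the blue tray between its two orange side buttons, 32 mm above its underside. The buttons lie at the middle of its long sides, one on +y, one on -y: 19 mm wide along x, 13 mm high, faces 70 mm apart when out, 61 mm fully pressed (4.4 N each). Only with both fully pressed does the tray leave the nest, else the grey tray comes up with it. Held squeezed, they serve to carry the tray
- top_card_end (a point): the same point of the blue tray's rim: its -x end, with the white card, 61 mm from its centre, 40 mm above its underside
- stone: polishing stone: brown-grey abrasive block, 22 x 22 x 21 mm, 22 g, origin under its middle; stands on the bench
- tile: soldering tile: speckled cream vermiculite slab lying on the bench, fixed, 223 mm along its y, 143 mm along its x, 13 mm thick, origin under its middle; clear, with nothing tall near it
- wax_puck: bystander: amber beeswax puck, 45 mm across, 16 mm high, origin under its middle
- charcoal_block: bystander: black charcoal block, 50 x 75 x 25 mm, origin under its middle
- pliers_flat: bystander: flat-nose pliers with red handles, 139 mm long, lying flat, origin under its middle
- graver: bystander: graver with a wooden mushroom handle, 113 mm long, lying, origin under its middle
- lamp_post (a point): foot of the bench lamp's grey column at the right front of the bench, 120 mm above the bench; fixed. The column is 54 mm thick and rises from here almost upright (leaning 40 mm to +x) to a joint 0.75 m above the bench, from where the lamp reaches away over the back of the bench at that height. Keep the arm off it
Mind the look-alikes: they are no part of the job. There is more than one size of the top_tray; the job needs the larger.

How it is judged:
On the way, in this order (a step that is already met when the one before it is completed fails the run):
1. the blue tray is unclipped and lifted out of the grey tray, which stays on the bench ((z of top_tray in the frame of base_tray above 0.05 m or horizontal distance between top_tray and base_tray above 0.08 m) and height (world z) of base_tray below 0.008 m), for 0.2 s.
2. the stone lies in the grey tray, let go, with the blue tray still off it (x of stone in the frame of base_tray between -0.05 and 0.05 m and y of stone in the frame of base_tray between -0.024 and 0.024 m and z of stone in the frame of base_tray below 0.026 m and contact force between the fingers and stone below 0.05 N and (z of top_tray in the frame of base_tray above 0.05 m or horizontal distance between top_tray and base_tray above 0.08 m)), for 0.2 s.
At the end, for the whole second after the job is handed in: Grey tray level on the bench, stone on its floor; blue tray turned end for end (its card over the grey tray's cardless end), at rest on all three lugs: origin 34 +-2 mm above the grey one's, centred within 5 mm, level within 0.04 rad, not touching the stone (z of top_tray in the frame of base_tray between 0.032 and 0.036 m and horizontal distance between top_tray and base_tray below 0.005 m and x of top_card_end in the frame of base_tray above 0.05 m and angle between the z axis of top_tray and the z axis of base_tray, either way round below 0.04 rad and angle between base_tray's own z axis and vertical below 0.04 rad and height (world z) of base_tray between -0.004 and 0.004 m and x of stone in the frame of base_tray between -0.05 and 0.05 m and y of stone in the frame of base_tray between -0.024 and 0.024 m and z of stone in the frame of base_tray between 0 and 0.026 m and contact force between stone and top_tray below 0.05 N and linear speed of each of top_tray, base_tray below 0.02 m/s).
It fails at once if the blue tray is pressed down on the stone (contact force between stone and top_tray above 4 N).
It fails at once if the wax puck is moved more than 30 mm (distance of wax_puck from where it was at the start of the episode above 0.03 m).
It fails at once if the charcoal block is moved more than 30 mm (distance of charcoal_block from where it was at the start of the episode above 0.03 m).
It fails at once if the pliers are moved more than 30 mm (distance of pliers_flat from where it was at the start of the episode above 0.03 m).
It fails at once if the graver is moved more than 30 mm (distance of graver from where it was at the start of the episode above 0.03 m).
It also fails if it takes over 70 s, if anything falls off the work surface, if the arm or the gripper's body presses on something with over 40 N, if the wrist force passes 120 N, or if a joint passes its speed limit or range.

ROBOT

A 6-joint arm with a two-finger parallel gripper is mounted at the origin on a cart in front of the work surface, level with it; the furniture and walls round the work are solid. World frame = base frame: x ahead of the robot, y to its left, z up, the work surface at z = 0. Lengths are in m, angles in rad, forces in N, time in s.
With the tool pointing down it reaches from about 0.275 to 0.825 m from the base axis. Payload 4.9 kg.
Tool frame: the origin (TCP) lies at the very end of the fingers, on their centre line; the grasp point (between the pads) lies 19 mm behind it; z points along the fingers, y is the line along which they close (so a half turn about z gives the same grasp; the last joint's range is limited). The gripper opens to 85 mm and grips with 20 to 120 N. Pads are 22 mm wide; open, the fingers measure 114 mm over their backs; the gripper's body (76 mm by 85 mm) begins 54 mm behind the grasp point. The pads swing forward as they close: fully open they stand 13 mm farther back than shut.
Start: joints at [-1.4, 0.326, -0.193, 1.052, 0, 1.437], TCP at [0.165, -0.525, 0.231] pointing down, gripper open.
Joint ranges: [-2.65, 2.65], [-0.97, 1.79], [-1.3, 1.35], [-1.93, 2.1], [-1.47, 1.37], [-3.14, 3.14]. Speed limits (rad/s): [2.57, 2.57, 3.14, 3.14, 3.14, 3.14].

INTERFACE

Orientations are given as a unit quaternion [w, x, y, z].
In Python, from station import observe, grab_frame, camera_model, finish_job gives the robot as it stands.
- The arm moves only by the tool move_arm, never from a script. Its argument "rows" is a list of rows, each an object of numbers: "fingers": the closure, from 0 (fully open) to 1 (shut); "tx", "ty", "tz": the shift along the tool's x, y, z in m; "turn": the turn about the tool's z in degrees. In form: [{"fingers": .., "tx": .., "ty": .., "tz": .., "turn": ..}, ...]. A call has 1 to 8 rows; each row shifts and turns the commanded pose from where the row before left it, along the tool's axes as they then stand; what a row does not reach is not made up. A row lasts 1/12 s, in which the tool goes at most 41.7 mm and 7.16 degrees, less where a joint would pass 70% of its speed; a pose out of reach is approached as far as the arm can. A call with a gripper value outside its range is refused whole. The fingers move at their own pace and stop on an object; the grip force is fixed at half the most. Time passes only in rows, so rows that do not move let the fingers close. It gives the time, the measured TCP pose, the force, the opening and the grip force at its end, in the units of the state.
- observe(): the state, without advancing time (a new reading comes with each control period).
- grab_frame(name): name is "side" or "top"; returns (picture, depth): 400x640x3 uint8, red, green, blue; 400x640 float32, m along the optical axis (not along the pixel's ray), 0 where there is no reading.
- camera_model(name): a dict with "K" (3x3 intrinsics, pixels), "D" ([k1, k2, p1, p2, k3] as OpenCV has them; the pictures are not rectified), "R" (3x3) and "t" (3): a world point X has camera coordinates R X + t. Camera axes: x right, y down, z forward; pixel columns grow to the right and rows downward; lengths in m; the calibration is good to about 2 mm. A picture is of the moment at which its call begins. camera_model takes no time and is no camera call.
- finish_job(): hands the job in; it is judged then, once.
The state is a dict: "t": time; "joints": joint angles; "joint_velocities": joint speeds; "joint_efforts": joint torques, N m; "ee_pos": TCP position; "ee_rot": TCP orientation; "ft_force": force on the tool from outside, world axes, zero at the start; "wrist_torque": the same for the moment, N m; "width": finger opening in m; "grip_force": force on a finger pad.
Only numpy, scipy, OpenCV 4.12 (cv2) and the standard library are available. Lean on these libraries where they do the work, as an engineer would, in place of code of your own. Each camera call takes 0.05 s, during which the arm holds its last target. There are 200 camera calls.

## Working session

There is one attempt and no reset: what is moved stays moved. The work goes in short steps, Python scripts to look and compute and a tool call to move; the robot and the scene stay as the last step left them, time stands still between calls to the robot, and variables do not carry over. Pictures are saved under pics/ and viewed, at most 10 in all, crops included, and the job is handed in when it is done.

Besides the shell and the picture viewer there is one more tool, called after "Call:" by a JSON object that holds its "fn" and its "kwargs". move_arm: Moves the arm, as the interface text tells. Its arguments: {"type":"object","properties":{"rows":{"type":"array"}},"required":["rows"]}

```bash
mkdir -p pics; python3 - <<'E'
from station import *
import cv2,numpy as np
s=observe();print({k:np.round(v,4).tolist() for k,v in s.items()})
for n in("side","top"):
    p,d=grab_frame(n);cv2.imwrite(f"pics/{n}0.png",p[...,::-1]);np.save(f"{n}_d.npy",d);c=camera_model(n);print(n,{k:np.round(v,3).tolist() for k,v in c.items()}, (-np.array(c["R"]).T@c["t"]).round(3),(d==0).mean())
E
```

```text
{'t': 0.0, 'joints': [-1.4002, 0.3269, -0.1936, 1.052, -0.0, 1.4366], 'joint_velocities': [0.0007, -0.0005, -0.0021, -0.0016, -0.0011, 0.0011], 'joint_efforts': [-0.0018, -44.3399, 26.2444, 0.0157, -0.0001, 0.0], 'ee_pos': [0.165, -0.524, 0.2305], 'ee_rot': [-0.0009, 0.9884, 0.1518, -0.0], 'ft_force': [0.3529, -0.5995, -0.057], 'wrist_torque': [-0.0343, -0.0219, 0.0082], 'grip_force': 0.0, 'width': 0.0855}
side {'K': [[507.7, 0.0, 323.405], [0.0, 507.7, 192.621], [0.0, 0.0, 1.0]], 'D': [-0.148, 0.0, 0.0, 0.0, 0.0], 'R': [[-0.996, 0.088, -0.016], [0.046, 0.353, -0.935], [-0.077, -0.932, -0.355]], 't': [0.634, 0.11, 1.358]} [0.731 1.17  0.596] 0.1590859375
top {'K': [[367.118, 0.0, 322.642], [0.0, 367.118, 203.447], [0.0, 0.0, 1.0]], 'D': [-0.016, 0.0, 0.0, 0.0, 0.0], 'R': [[-0.016, -1.0, -0.012], [-0.985, 0.018, -0.17], [0.171, 0.009, -0.985]], 't': [-0.077, 0.635, 0.857]} [ 0.478 -0.096  0.952] 0.003984375
```

View pics/top0.png

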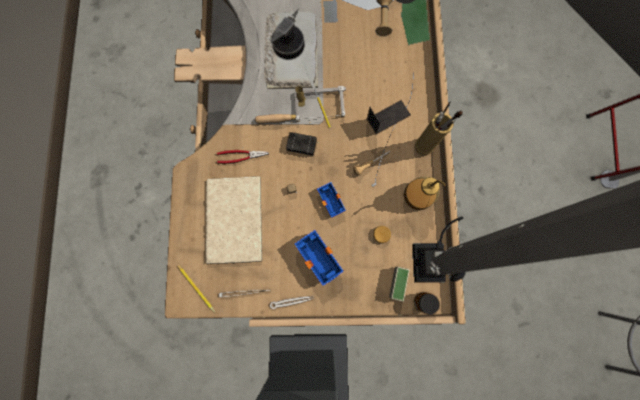

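View pics/side0.png

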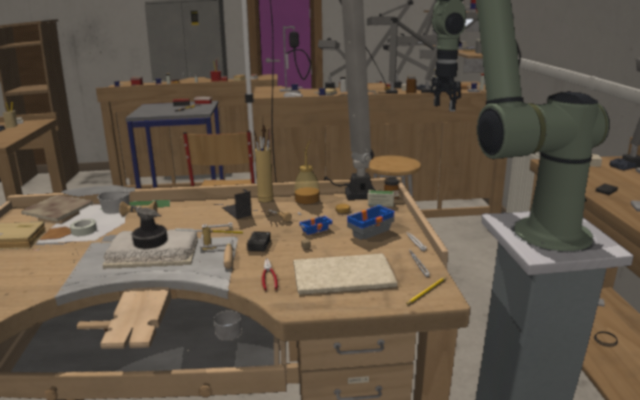

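The top view (up = +x, left = +y) shows the large blue tray at (319,258), a smaller look-alike at (331,200), the stone at (291,188) and the tile at (233,220). The wax puck is at (381,234) and the lamp column rises at right from (430,262). Next I'll measure these.

```bash
cat > h.py <<'E'
from station import *
import cv2,numpy as np
def ray(n,uv):
    c=camera_model(n);K,D,R,t=[np.array(c[k],float) for k in("K","D","R","t")]
    p=cv2.undistortPoints(np.array(uv,float).reshape(-1,1,2),K,D).reshape(-1,2)
    return -R.T@t,np.c_[p,np.ones(len(p))]@R
def plane(n,uv,z):
    o,d=ray(n,uv);return o+d*((z-o[2])/d[:,2])[:,None]
def proj(n,X):
    c=camera_model(n);K,D,R,t=[np.array(c[k],float) for k in("K","D","R","t")]
    return cv2.projectPoints(np.array(X,float).reshape(-1,1,3),cv2.Rodrigues(R)[0],t,K,D)[0].reshape(-1,2)
def cloud(n,d):
    v,u=np.nonzero(d>0);o,r=ray(n,np.c_[u,v]);P=np.full(d.shape+(3,),np.nan);P[v,u]=o+r*d[v,u][:,None];return P
E
python3 - <<'E'
from h import *
im=cv2.imread("pics/top0.png");d=np.load("top_d.npy");P=cloud("top",d)
print("tcp px",proj("top",[observe()["ee_pos"]]))
hsv=cv2.cvtColor(im,cv2.COLOR_BGR2HSV)
def comps(m,name,mn=15):
    n,l,s,c=cv2.connectedComponentsWithStats(m.astype(np.uint8))
    for i in range(1,n):
        if s[i,4]>=mn:
            q=P[l==i];print(name,s[i].tolist(),c[i].round(1),"xyz",np.nanmedian(q,0).round(3),"zmax",np.nanpercentile(q[:,2],95).round(3))
H,S,V=cv2.split(hsv)
blue=(H>100)&(H<130)&(S>120)&(V>60);comps(blue,"blue",50)
roi=np.zeros_like(blue);roi[150:300,250:400]=1
comps((H<14)&(S>170)&(V>120)&roi,"orange",4)
g=P[180:196,284:300,2];print((g*1000).round(0).astype(int)[4:14])
cr=np.hstack([cv2.resize(im[220:295,285:355],(392,420),interpolation=cv2.INTER_CUBIC),cv2.resize(im[170:220,270:350],(400,250),interpolation=cv2.INTER_CUBIC)[:,:].copy().repeat(1,0) if 0 else cv2.copyMakeBorder(cv2.resize(im[170:220,270:350],(400,250),interpolation=cv2.INTER_CUBIC),0,170,0,0,cv2.BORDER_CONSTANT)])
cv2.imwrite("pics/crop0.png",cr)
# bench plane check
print("bench",np.nanmedian(P[270:280,230:240,2]),"tile",np.nanmedian(P[200:240,215:250].reshape(-1,3),0))
# lamp column: high points
m=(P[...,2]>.1);
for z in(.12,.2,.3,.4,.5):
    k=(abs(P[...,2]-z)<.015)&(P[...,1]<-.15);print(z,k.sum(),np.nanmedian(P[k],0).round(3) if k.any() else "")
E
```

```text
tcp px [[567.52663974 438.33083273]]
blue [317, 183, 28, 34, 438] [330.6 199.7] xyz [ 0.651 -0.108  0.005] zmax 0.028
blue [295, 231, 48, 54, 1108] [318.1 257.6] xyz [ 0.501 -0.074  0.022] zmax 0.057
orange [337, 194, 3, 4, 9] [337.9 195.3] xyz [ 0.659 -0.127  0.026] zmax 0.028
orange [327, 247, 5, 6, 21] [328.5 249.8] xyz [ 0.518 -0.099  0.054] zmax 0.058
orange [305, 261, 7, 8, 33] [308.3 264. ] xyz [ 0.486 -0.05   0.053] zmax 0.057
[[ 1  3  2  3  1  0 17 18 19 21 -4 -3 -2  1  3 -2]
 [ 1 -1 -1 21 21 21 20 22 25 20 18  1 -1 -3  0  1]
 [ 3  4 -2 20 22 21 20 20 23 21 18  1 -4  0  1  2]
 [ 0  0 -2 20 18 21 20 22 21 24 22 13  0 -2  1 -1]
 [-2 -4 -2 20 22 19 23 19 23 19 21 16 -1  3  0  0]
 [ 1  0 -1 17 22 21 22 20 19 19 22 17  0  3  4 -4]
 [-3 -2  2 -1 22 18 24 19 20 20 21 19  2 -2  0 -1]
 [ 0  1 -1  1 19 21 21 24 22 17 17 12  2  1 -1 -2]
 [-2 -2  0 -4 11 21 22 16 17 13  9  2  1 -2 -1 -2]
 [ 1  2  0  2  1  9  9  3 -1 -1 -2  0 -3  2 -3 -1]]
bench -0.00023161276675875975 tile [0.60262791 0.14768619 0.01298805]
0.12 453 [ 0.664 -0.341  0.115]
0.2 212 [ 0.508 -0.342  0.199]
0.3 175 [ 0.489 -0.33   0.3  ]
0.4 282 [ 0.494 -0.33   0.4  ]
0.5 544 [ 0.501 -0.33   0.5  ]
```

View pics/crop0.png

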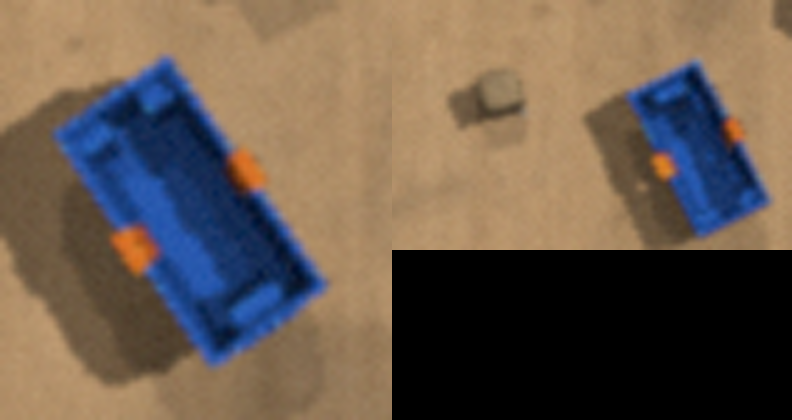

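The crop shows the corner-lug end of the big tray at upper left (crop 55–170, 60–140) and the single-lug card end at lower right (215–325, 285–365). Its orange buttons are at (135,250) and (247,172), and the stone is almost square to the image.

```bash
cat >> h.py <<'E'
def rimfit(n,mask,z,up=8):
    """minAreaRect of the mask outline at sub-pixel (upsampled), cast onto plane z -> centre, long yaw deg, sizes"""
    m=cv2.resize(mask.astype(np.float32)*255,None,fx=up,fy=up,interpolation=cv2.INTER_LINEAR)>127
    v,u=np.nonzero(m);uv=np.c_[(u+.5)/up-.5,(v+.5)/up-.5]
    hull=cv2.convexHull(uv.astype(np.float32)).reshape(-1,2)
    W=plane(n,hull,z)[:,:2]*1000
    (c,s,a)=cv2.minAreaRect(W.astype(np.float32))
    if s[0]<s[1]: a+=90;s=s[::-1]
    return np.round(c,1),round(((a+90)%180)-90,1),np.round(s,1)
E
python3 - <<'E'
from h import *
im=cv2.imread("pics/top0.png");H,S,V=cv2.split(cv2.cvtColor(im,cv2.COLOR_BGR2HSV))
def big(m,roi):
    r=np.zeros(m.shape,np.uint8);y0,y1,x0,x1=roi;r[y0:y1,x0:x1]=m[y0:y1,x0:x1]
    n,l,s,_=cv2.connectedComponentsWithStats(r);return l==1+s[1:,4].argmax()
b=big((H>100)&(H<130)&(S>110)&(V>50),(225,300,285,355));print("blue",rimfit("top",b,.056))
o,d=ray("top",[[328.5,249.8],[308.3,264]]);print("buttons mid",plane("top",[[328.5,249.8],[308.3,264]],.054).round(4))
P=cloud("top",np.load("top_d.npy"))
st=big((P[...,2]>.012),(178,198,281,302));print("stone",rimfit("top",st,.021),st.sum(), plane("top",[np.argwhere(st).mean(0)[::-1]],.021))
s2=big((np.abs(P[...,2]-.021)<.008),(178,198,281,302));print(plane("top",[np.argwhere(s2).mean(0)[::-1]],.021))
# stone by colour
hs=[im[186:191,289:294].reshape(-1,3).mean(0), im[175:180,281:286].reshape(-1,3).mean(0)];print(hs)
t=big((P[...,2]>.007)&(S<90),(165,275,195,270));print("tile",rimfit("top",t,.013))
# bright white card: side view
E
```

```text
blue (array([501.4, -75.3]), 33.4, array([123.8,  61.7]))
buttons mid [[ 0.5189 -0.1     0.054 ]
 [ 0.4856 -0.0506  0.054 ]]
stone (array([681.2,  -5.8]), -0.2, array([23.7, 23.1])) 67 [[ 0.68114588 -0.00573739  0.021     ]]
[[ 0.68127156 -0.00549534  0.021     ]]
[array([ 94.  , 125.56, 148.32]), array([106.56, 147.12, 181.8 ])]
tile (array([604. , 144.8]), 1.8, array([224.2, 145. ]))
```

Call:
{"fn": "move_arm", "kwargs": {"rows": [{"fingers": 0,"tx": 0.026,"ty": -0.03,"tz": 0,"turn": 0},{"fingers": 0,"tx": 0.026,"ty": -0.03,"tz": 0,"turn": 0},{"fingers": 0,"tx": 0.026,"ty": -0.03,"tz": 0,"turn": 0},{"fingers": 0,"tx": 0.026,"ty": -0.03,"tz": 0,"turn": 0},{"fingers": 0,"tx": 0.026,"ty": -0.03,"tz": 0,"turn": 0},{"fingers": 0,"tx": 0.026,"ty": -0.03,"tz": 0,"turn": 0},{"fingers": 0,"tx": 0.026,"ty": -0.03,"tz": 0,"turn": 0},{"fingers": 0,"tx": 0.026,"ty": -0.03,"tz": 0,"turn": 0}]}}

```text
t: 0.77
ee_pos: [0.2915, -0.2313, 0.2311]
ee_rot: [-0.0, 0.988, 0.151, 0.0]
ft_force: [0.7, -1.2, -0.1]
width: 0.0854
grip_force: 0.0
```

```bash
cat >> h.py <<'E'
def yaw(q): 
    from scipy.spatial.transform import Rotation as R
    x=R.from_quat([q[1],q[2],q[3],q[0]]).as_matrix()[:,0];return np.degrees(np.arctan2(x[1],x[0]))
def goto(x,y,z,psi):
    "mm,deg: turn first, then shift"
    s=observe();p=np.array(s["ee_pos"])*1000;w=yaw(s["ee_rot"]);a=np.radians(psi);d=np.array([x,y,z])-p
    tx=d[0]*np.cos(a)+d[1]*np.sin(a);ty=d[0]*np.sin(a)-d[1]*np.cos(a)
    print("at",p.round(1),"yaw",w.round(2),"q",np.round(s["ee_rot"],4),"j6",round(s["joints"][5],2),"t",s["t"],"| turn",round(-((psi-w+180)%360-180),2),"tx",tx.round(1),"ty",ty.round(1),"tz",(-d[2]).round(1),"norm",np.hypot(tx,ty).round(1))
E
python3 -c "
from h import *
goto(501.4,-75.3,120,33.5)"
```

```text
at [ 291.5 -231.3  231.1] yaw 17.42 q [-1.000e-04  9.885e-01  1.514e-01  0.000e+00] j6 1.97 t 0.7667 | turn -16.08 tx 261.1 ty -14.3 tz 111.1 norm 261.5
```

Call:
{"fn": "move_arm", "kwargs": {"rows": [{"fingers": 0,"tx": 0,"ty": 0,"tz": 0.01,"turn": -5.4},{"fingers": 0,"tx": 0,"ty": 0,"tz": 0.01,"turn": -5.4},{"fingers": 0,"tx": 0,"ty": 0,"tz": 0.01,"turn": -5.3},{"fingers": 0,"tx": 0.035,"ty": -0.002,"tz": 0.01,"turn": 0},{"fingers": 0,"tx": 0.035,"ty": -0.002,"tz": 0.01,"turn": 0},{"fingers": 0,"tx": 0.035,"ty": -0.002,"tz": 0.01,"turn": 0},{"fingers": 0,"tx": 0.035,"ty": -0.002,"tz": 0.01,"turn": 0},{"fingers": 0,"tx": 0.035,"ty": -0.002,"tz": 0.01,"turn": 0}]}}

```text
t: 1.43
ee_pos: [0.4327, -0.1269, 0.1506]
ee_rot: [-0.0, 0.957, 0.289, -0.0]
ft_force: [1.0, -0.9, 0.9]
width: 0.0851
grip_force: 0.0
```

Call:
{"fn": "move_arm", "kwargs": {"rows": [{"fingers": 0,"tx": 0.035,"ty": -0.002,"tz": 0.01,"turn": 0},{"fingers": 0,"tx": 0.035,"ty": -0.002,"tz": 0.01,"turn": 0},{"fingers": 0,"tx": 0.01,"ty": 0,"tz": 0,"turn": 0},{"fingers": 0,"tx": 0,"ty": 0,"tz": 0,"turn": 0},{"fingers": 0,"tx": 0,"ty": 0,"tz": 0,"turn": 0}]}}

```text
t: 1.85
ee_pos: [0.4955, -0.0805, 0.1309]
ee_rot: [-0.0, 0.957, 0.289, -0.001]
ft_force: [-0.7, -1.1, -0.5]
width: 0.0854
grip_force: 0.0
```

```bash
python3 -c "
from h import *
goto(501.4,-75.3,26,33.5)
a=[cv2.cvtColor(grab_frame(n)[0],cv2.COLOR_RGB2BGR) for n in('top','side')]
q=proj('top',[observe()['ee_pos']])[0].astype(int);r=proj('side',[[.5,-.075,.06]])[0].astype(int);print(q,r)
c=[cv2.resize(a[0][215:305,270:370],(400,360),interpolation=3),cv2.resize(a[1][r[1]-60:r[1]+30,r[0]-50:r[0]+50],(400,360),interpolation=3)]
cv2.imwrite('pics/c1.png',np.hstack(c))"
```

```text
at [495.5 -80.5 130.9] yaw 33.62 q [-2.000e-04  9.573e-01  2.892e-01 -8.000e-04] j6 2.25 t 1.85 | turn 0.12 tx 7.7 ty -1.1 tz 104.9 norm 7.8
[320 259] [371 211]
```

View pics/c1.png

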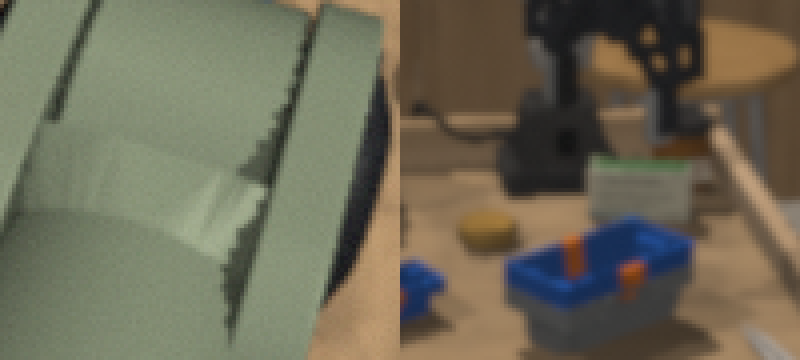

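The left panel shows the arm hiding the tray from above. The right (side) view shows the blue tray nested in the grey one, with its buttons at (575,257) and (630,280) and the fingers still clear above. I'll go down.

Call:
{"fn": "move_arm", "kwargs": {"rows": [{"fingers": 0,"tx": 0.0077,"ty": -0.0011,"tz": 0.01,"turn": 0.1},{"fingers": 0,"tx": 0,"ty": 0,"tz": 0.018,"turn": 0},{"fingers": 0,"tx": 0,"ty": 0,"tz": 0.018,"turn": 0},{"fingers": 0,"tx": 0,"ty": 0,"tz": 0.015,"turn": 0},{"fingers": 0,"tx": 0,"ty": 0,"tz": 0,"turn": 0},{"fingers": 0,"tx": 0,"ty": 0,"tz": 0,"turn": 0}]}}

```text
t: 2.45
ee_pos: [0.5009, -0.0757, 0.0697]
ee_rot: [-0.001, 0.958, 0.287, -0.001]
ft_force: [0.3, -0.2, 0.5]
width: 0.0854
grip_force: 0.0
```

```bash
python3 -c "
from h import *
goto(501.4,-75.3,26,33.5)"
```

```text
at [500.9 -75.7  69.7] yaw 33.39 q [-6.000e-04  9.578e-01  2.873e-01 -8.000e-04] j6 2.26 t 2.45 | turn -0.11 tx 0.6 ty -0.1 tz 43.7 norm 0.6
```

Call:
{"fn": "move_arm", "kwargs": {"rows": [{"fingers": 0,"tx": 0.0005,"ty": 0,"tz": 0.01,"turn": 0},{"fingers": 0,"tx": 0,"ty": 0,"tz": 0.01,"turn": 0},{"fingers": 0,"tx": 0,"ty": 0,"tz": 0.01,"turn": 0},{"fingers": 0,"tx": 0,"ty": 0,"tz": 0.008,"turn": 0},{"fingers": 0,"tx": 0,"ty": 0,"tz": 0.006,"turn": 0},{"fingers": 0,"tx": 0,"ty": 0,"tz": 0,"turn": 0},{"fingers": 0,"tx": 0,"ty": 0,"tz": 0,"turn": 0}]}}

```text
t: 3.03
ee_pos: [0.502, -0.0751, 0.0258]
ee_rot: [-0.0, 0.958, 0.288, -0.0]
ft_force: [-0.6, -0.1, -0.1]
width: 0.0858
grip_force: 0.0
```

```bash
python3 -c "
from h import *
goto(501.4,-75.3,26,33.5)
a,d=grab_frame('side');a=a[...,::-1]
r=proj('side',[[.5,-.075,.06]])[0].astype(int)
cv2.imwrite('pics/c2.png',cv2.resize(a[r[1]-60:r[1]+40,r[0]-60:r[0]+60],(720,600),interpolation=3))"
```

```text
at [502.  -75.1  25.8] yaw 33.46 q [-3.000e-04  9.577e-01  2.879e-01 -5.000e-04] j6 2.26 t 3.0333 | turn -0.04 tx -0.6 ty -0.2 tz -0.2 norm 0.7
```

View pics/c2.png

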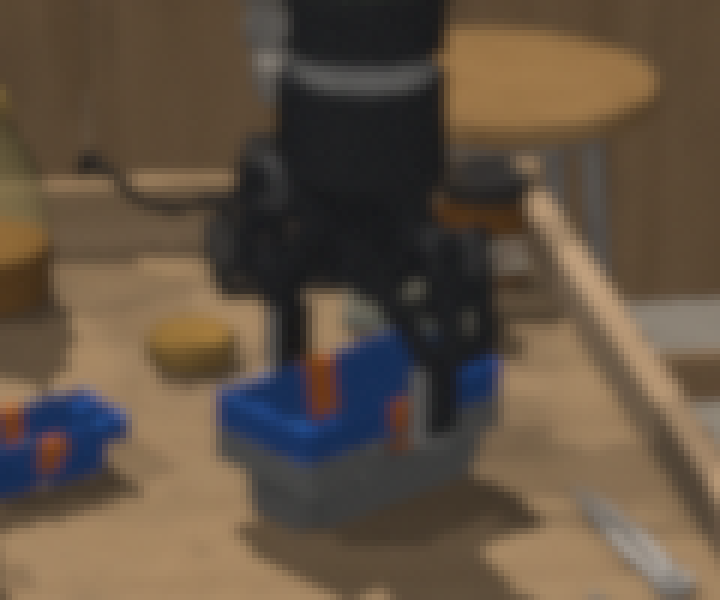

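The near finger is at (437,340–435) and the near button at (400,425). I'll check this geometry by projection before closing.

```bash
python3 -c "
from h import *
a=np.radians(33.46);c=np.array([502,-75.1]);ly=np.array([-np.sin(a),np.cos(a)]);lx=np.array([np.cos(a),np.sin(a)])
r=proj('side',[[.5,-.075,.06]])[0].astype(int)-[60,60]
P=lambda off,x,z:((proj('side',[np.r_[c+ly*off+lx*x,z]/1000])[0]-r+.5)*6).round(0)
print('button face c',P(35,0,48),'top/bot',P(35,0,54.5),P(35,0,41.5),'edges',P(35,-9.5,48),P(35,9.5,48))
for z in(26,33,39,45):print('tip outer face',z,P(57,-11,z),P(57,11,z),'inner',P(43,-11,z),P(43,11,z))"
```

```text
button face c [413. 414.] top/bot [413. 400.] [413. 427.] edges [428. 408.] [397. 419.]
tip outer face 26 [464. 468.] [429. 482.] inner [442. 458.] [406. 471.]
tip outer face 33 [465. 453.] [429. 467.] inner [442. 443.] [407. 457.]
tip outer face 39 [465. 441.] [430. 455.] inner [443. 431.] [407. 445.]
tip outer face 45 [466. 429.] [430. 442.] inner [443. 419.] [408. 432.]
```

Call:
{"fn": "move_arm", "kwargs": {"rows": [{"fingers": 0,"tx": -0.0005,"ty": 0,"tz": 0.004,"turn": 0},{"fingers": 0.2,"tx": 0,"ty": 0,"tz": 0,"turn": 0},{"fingers": 0.4,"tx": 0,"ty": 0,"tz": 0,"turn": 0},{"fingers": 1,"tx": 0,"ty": 0,"tz": 0,"turn": 0},{"fingers": 1,"tx": 0,"ty": 0,"tz": 0,"turn": 0},{"fingers": 1,"tx": 0,"ty": 0,"tz": 0,"turn": 0},{"fingers": 1,"tx": 0,"ty": 0,"tz": 0,"turn": 0},{"fingers": 1,"tx": 0,"ty": 0,"tz": 0,"turn": 0}]}}

```text
t: 3.75
ee_pos: [0.502, -0.0751, 0.0241]
ee_rot: [-0.0, 0.958, 0.288, 0.0]
ft_force: [-5.6, 3.5, 17.6]
width: 0.0566
grip_force: 89.3
```

Call:
{"fn": "move_arm", "kwargs": {"rows": [{"fingers": 1,"tx": 0,"ty": 0,"tz": -0.002,"turn": 0},{"fingers": 1,"tx": 0,"ty": 0,"tz": -0.002,"turn": 0},{"fingers": 1,"tx": 0,"ty": 0,"tz": -0.003,"turn": 0},{"fingers": 1,"tx": 0,"ty": 0,"tz": -0.003,"turn": 0},{"fingers": 1,"tx": 0,"ty": 0,"tz": -0.003,"turn": 0},{"fingers": 1,"tx": 0,"ty": 0,"tz": 0,"turn": 0}]}}

```text
t: 4.25
ee_pos: [0.5024, -0.0756, 0.0358]
ee_rot: [0.0, 0.958, 0.288, 0.0]
ft_force: [-1.4, -0.0, 0.2]
width: 0.0569
grip_force: 92.2
```

```bash
python3 -c "
from h import *
goto(501.4,-75.3,26,33.5)
s=observe();print(s['ft_force'],s['width'],s['grip_force'])
a,d=grab_frame('side');a=a[...,::-1]
r=proj('side',[[.5,-.075,.06]])[0].astype(int)
cv2.imwrite('pics/c3.png',cv2.resize(a[r[1]-60:r[1]+40,r[0]-60:r[0]+60],(720,600),interpolation=3))"
```

```text
at [502.4 -75.6  35.8] yaw 33.46 q [2.000e-04 9.577e-01 2.879e-01 3.000e-04] j6 2.26 t 4.25 | turn -0.04 tx -0.6 ty -0.8 tz 9.8 norm 1.1
[-1.40122101 -0.03799111  0.16392464] 0.056873115486447225 92.16741805939819
```

View pics/c3.png

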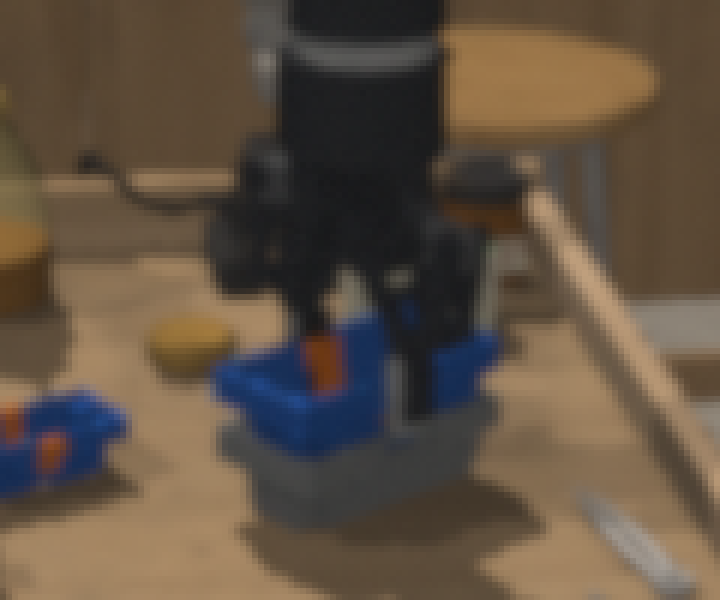

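The blue tray has come up about 11 mm (grey rim visible at row 440) while the grey tray stays on the bench, so the unclip worked. I'll lift on to clear it.

Call:
{"fn": "move_arm", "kwargs": {"rows": [{"fingers": 1,"tx": 0,"ty": 0,"tz": -0.01,"turn": 0},{"fingers": 1,"tx": 0,"ty": 0,"tz": -0.015,"turn": 0},{"fingers": 1,"tx": 0,"ty": 0,"tz": -0.02,"turn": 0},{"fingers": 1,"tx": 0,"ty": 0,"tz": -0.02,"turn": 0},{"fingers": 1,"tx": 0,"ty": 0,"tz": -0.02,"turn": 0},{"fingers": 1,"tx": 0,"ty": 0,"tz": -0.015,"turn": 0},{"fingers": 1,"tx": 0,"ty": 0,"tz": 0,"turn": 0}]}}

```text
t: 4.88
ee_pos: [0.5044, -0.0762, 0.1389]
ee_rot: [0.002, 0.958, 0.288, 0.003]
ft_force: [1.5, -0.4, -1.6]
width: 0.0567
grip_force: 91.5
```

Call:
{"fn": "move_arm", "kwargs": {"rows": [{"fingers": 1,"tx": 0,"ty": 0,"tz": 0,"turn": -7},{"fingers": 1,"tx": 0,"ty": 0,"tz": 0,"turn": -7},{"fingers": 1,"tx": 0,"ty": 0,"tz": 0,"turn": -7},{"fingers": 1,"tx": 0,"ty": 0,"tz": 0,"turn": -7},{"fingers": 1,"tx": 0,"ty": 0,"tz": 0,"turn": -7},{"fingers": 1,"tx": 0,"ty": 0,"tz": 0,"turn": -7},{"fingers": 1,"tx": 0,"ty": 0,"tz": 0,"turn": -7},{"fingers": 1,"tx": 0,"ty": 0,"tz": 0,"turn": -7}]}}

```text
t: 5.55
ee_pos: [0.5015, -0.0754, 0.1345]
ee_rot: [-0.0, 0.708, 0.706, -0.0]
ft_force: [-0.4, 0.8, -1.0]
width: 0.0565
grip_force: 91.5
```

```bash
python3 -c "
from h import *
goto(604,145,24,90)"
```

```text
at [501.5 -75.4 134.5] yaw 89.8 q [-4.000e-04  7.083e-01  7.059e-01 -3.000e-04] j6 1.28 t 5.55 | turn -0.2 tx 220.4 ty 102.5 tz 110.5 norm 243.1
```

Call:
{"fn": "move_arm", "kwargs": {"rows": [{"fingers": 1,"tx": 0.0275,"ty": 0.0128,"tz": 0,"turn": 0},{"fingers": 1,"tx": 0.0275,"ty": 0.0128,"tz": 0,"turn": 0},{"fingers": 1,"tx": 0.0275,"ty": 0.0128,"tz": 0,"turn": 0},{"fingers": 1,"tx": 0.0275,"ty": 0.0128,"tz": 0,"turn": 0},{"fingers": 1,"tx": 0.0275,"ty": 0.0128,"tz": 0,"turn": 0},{"fingers": 1,"tx": 0.0275,"ty": 0.0128,"tz": 0.005,"turn": 0},{"fingers": 1,"tx": 0.0275,"ty": 0.0128,"tz": 0.005,"turn": 0},{"fingers": 1,"tx": 0.0275,"ty": 0.0128,"tz": 0.005,"turn": 0}]}}

```text
t: 6.22
ee_pos: [0.6065, 0.1449, 0.1192]
ee_rot: [-0.0, 0.71, 0.704, -0.0]
ft_force: [0.7, 0.2, -1.3]
width: 0.0567
grip_force: 91.5
```

Call:
{"fn": "move_arm", "kwargs": {"rows": [{"fingers": 1,"tx": 0,"ty": 0,"tz": 0.02,"turn": 0},{"fingers": 1,"tx": 0,"ty": 0,"tz": 0.02,"turn": 0},{"fingers": 1,"tx": 0,"ty": 0,"tz": 0.02,"turn": 0},{"fingers": 1,"tx": 0,"ty": 0,"tz": 0.015,"turn": 0},{"fingers": 1,"tx": 0,"ty": 0,"tz": 0.01,"turn": 0},{"fingers": 1,"tx": 0,"ty": 0,"tz": 0,"turn": 0},{"fingers": 1,"tx": 0,"ty": 0,"tz": 0,"turn": 0}]}}

```text
t: 6.8
ee_pos: [0.6059, 0.1434, 0.0346]
ee_rot: [-0.0, 0.71, 0.704, -0.001]
ft_force: [0.9, 0.1, -0.3]
width: 0.0568
grip_force: 91.5
```

```bash
python3 -c "
from h import *
goto(604,145,24,90)
a,d=grab_frame('side');P=cloud('side',d);im=a[...,::-1].copy();H,S,V=cv2.split(cv2.cvtColor(im,cv2.COLOR_BGR2HSV))
m=(H>100)&(H<130)&(S>110)&(V>50)&(P[...,1]>.05);q=P[m];print(len(q),np.percentile(q[:,2],[3,50,97]).round(4),np.percentile(q[:,0],[2,98]).round(3))"
```

```text
at [605.9 143.4  34.6] yaw 89.46 q [-4.000e-04  7.105e-01  7.037e-01 -6.000e-04] j6 1.69 t 6.8 | turn -0.54 tx 1.6 ty -1.9 tz 10.6 norm 2.5
723 [0.0274 0.052  0.0667] [0.579 0.635]
```

Call:
{"fn": "move_arm", "kwargs": {"rows": [{"fingers": 1,"tx": 0,"ty": 0,"tz": 0.005,"turn": 0},{"fingers": 1,"tx": 0,"ty": 0,"tz": 0.004,"turn": 0},{"fingers": 1,"tx": 0,"ty": 0,"tz": 0.002,"turn": 0},{"fingers": 1,"tx": 0,"ty": 0,"tz": 0.001,"turn": 0},{"fingers": 1,"tx": 0,"ty": 0,"tz": 0,"turn": 0}]}}

```text
t: 7.27
ee_pos: [0.6063, 0.1435, 0.0232]
ee_rot: [-0.0, 0.71, 0.704, -0.0]
ft_force: [-0.5, 0.8, -1.6]
width: 0.0565
grip_force: 91.5
```

Call:
{"fn": "move_arm", "kwargs": {"rows": [{"fingers": 1,"tx": 0,"ty": 0,"tz": 0.001,"turn": 0},{"fingers": 1,"tx": 0,"ty": 0,"tz": 0.001,"turn": 0},{"fingers": 1,"tx": 0,"ty": 0,"tz": 0,"turn": 0}]}}

```text
t: 7.52
ee_pos: [0.6067, 0.1435, 0.0217]
ee_rot: [0.0, 0.71, 0.704, 0.0]
ft_force: [-0.7, 0.1, 0.9]
width: 0.0566
grip_force: 91.8
```

Call:
{"fn": "move_arm", "kwargs": {"rows": [{"fingers": 0.25,"tx": 0,"ty": 0,"tz": 0,"turn": 0},{"fingers": 0,"tx": 0,"ty": 0,"tz": 0,"turn": 0},{"fingers": 0,"tx": 0,"ty": 0,"tz": 0,"turn": 0},{"fingers": 0,"tx": 0,"ty": 0,"tz": 0,"turn": 0},{"fingers": 0,"tx": 0,"ty": 0,"tz": -0.01,"turn": 0},{"fingers": 0,"tx": 0,"ty": 0,"tz": -0.02,"turn": 0},{"fingers": 0,"tx": 0,"ty": 0,"tz": -0.04,"turn": 0},{"fingers": 0,"tx": 0,"ty": 0,"tz": -0.04,"turn": 0}]}}

```text
t: 8.18
ee_pos: [0.605, 0.1434, 0.1318]
ee_rot: [-0.001, 0.71, 0.704, -0.001]
ft_force: [1.5, -0.2, 0.6]
width: 0.0852
grip_force: 0.0
```

```bash
cat >> h.py <<'E'
def big(m,roi):
    r=np.zeros(m.shape,np.uint8);y0,y1,x0,x1=roi;r[y0:y1,x0:x1]=m[y0:y1,x0:x1]
    n,l,s,_=cv2.connectedComponentsWithStats(r);return l==1+s[1:,4].argmax()
E
python3 -c "
from h import *
goto(681.2,-5.8,90,90)
goto(681.2,-5.8,90,33.5)
a,d=grab_frame('top');cv2.imwrite('pics/t4.png',a[...,::-1]);P=cloud('top',d)
im=cv2.resize(a[165:300,190:370,::-1],(800,600),interpolation=3);cv2.imwrite('pics/c4.png',im)"
```

```text
at [605.  143.4 131.8] yaw 89.46 q [-0.0011  0.7104  0.7038 -0.0013] j6 1.69 t 8.1833 | turn -0.54 tx -149.2 ty 76.2 tz 41.8 norm 167.5
at [605.  143.4 131.8] yaw 89.46 q [-0.0011  0.7104  0.7038 -0.0013] j6 1.69 t 8.1833 | turn 55.96 tx -18.8 ty 166.4 tz 41.8 norm 167.5
```

View pics/c4.png

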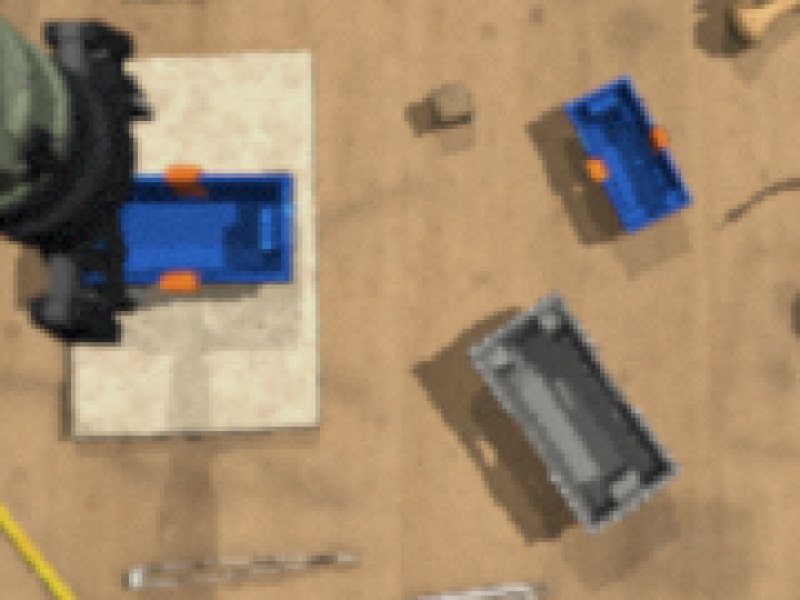

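The grey tray stands empty, corner lugs at (500–550,320–355) and single lug at (625,485). The blue tray is flat on the tile and the stone at (452,103) is unmoved. I'll fetch the stone.

Call:
{"fn": "move_arm", "kwargs": {"rows": [{"fingers": 0.3,"tx": -0.0249,"ty": 0.0127,"tz": 0,"turn": -0.5},{"fingers": 0.4,"tx": -0.0249,"ty": 0.0127,"tz": 0,"turn": 0},{"fingers": 0.4,"tx": -0.0249,"ty": 0.0127,"tz": 0,"turn": 0},{"fingers": 0.4,"tx": -0.0249,"ty": 0.0127,"tz": 0.01,"turn": 0},{"fingers": 0.4,"tx": -0.0249,"ty": 0.0127,"tz": 0.02,"turn": 0},{"fingers": 0.4,"tx": -0.0249,"ty": 0.0127,"tz": 0.02,"turn": 0},{"fingers": 0.4,"tx": 0,"ty": 0,"tz": 0.02,"turn": 0},{"fingers": 0.4,"tx": 0,"ty": 0,"tz": 0,"turn": 0}]}}

```text
t: 8.9
ee_pos: [0.6801, -0.0076, 0.0574]
ee_rot: [-0.002, 0.708, 0.706, -0.002]
ft_force: [-1.5, -0.1, 0.0]
width: 0.0514
grip_force: 0.0
```

```bash
python3 -c "
from h import *
a,d=grab_frame('top');P=cloud('top',d);im=a[...,::-1].copy();H,S,V=cv2.split(cv2.cvtColor(im,cv2.COLOR_BGR2HSV))
old=cv2.imread('pics/t4.png');Pt=P
g=big((P[...,2]>.028),(225,295,288,350));print('grey',rimfit('top',g,.040),g.sum())
So=cv2.cvtColor(old,cv2.COLOR_BGR2HSV)[...,1]
g=big(cv2.morphologyEx((So<60).astype(np.uint8),cv2.MORPH_CLOSE,np.ones((3,3)))>0,(225,295,288,350));print('grey col',rimfit('top',g,.040),g.sum())
b=big((H>100)&(H<130)&(S>110)&(V>50),(180,260,190,265));print('blue on tile',rimfit('top',b,.053))
goto(681.2,-5.8,4,90);print(observe()['width'])
cv2.imwrite('pics/t5.png',im)"
```

```text
grey (array([501.5, -75.4]), 33.7, array([125.4,  62.8])) 422
grey col (array([501.6, -75. ]), 33.9, array([126.7,  64.7])) 1249Traceback (most recent call last):
  File "<string>", line 8, in <module>
    b=big((H>100)&(H<130)&(S>110)&(V>50),(180,260,190,265));print('blue on tile',rimfit('top',b,.053))
  File "h.py", line 33, in big
    n,l,s,_=cv2.connectedComponentsWithStats(r);return l==1+s[1:,4].argmax()
                                                            ~~~~~~~~~~~~~~^^
ValueError: attempt to get argmax of an empty sequence
```

```bash
python3 -c "
from h import *
goto(681.2,-5.8,4,90);print(observe()['width'])"
```

```text
at [680.4  -6.5  59.3] yaw 89.89 q [-0.002   0.7078  0.7064 -0.0014] j6 1.45 t 8.95 | turn -0.11 tx 0.7 ty 0.8 tz 55.3 norm 1.0
0.0513101476822619
```

Call:
{"fn": "move_arm", "kwargs": {"rows": [{"fingers": 0.4,"tx": 0.0007,"ty": 0.0008,"tz": 0.015,"turn": 0},{"fingers": 0.4,"tx": 0,"ty": 0,"tz": 0.015,"turn": 0},{"fingers": 0.4,"tx": 0,"ty": 0,"tz": 0.012,"turn": 0},{"fingers": 0.4,"tx": 0,"ty": 0,"tz": 0.008,"turn": 0},{"fingers": 0.4,"tx": 0,"ty": 0,"tz": 0.003,"turn": 0},{"fingers": 0.4,"tx": 0,"ty": 0,"tz": 0,"turn": 0},{"fingers": 0.4,"tx": 0,"ty": 0,"tz": 0,"turn": 0}]}}

```text
t: 9.53
ee_pos: [0.6835, -0.0051, 0.009]
ee_rot: [0.0, 0.707, 0.707, 0.0]
ft_force: [-0.2, 0.7, 1.0]
width: 0.0513
grip_force: 0.0
```

```bash
python3 -c "
from h import *
goto(681.2,-5.8,4,90);print(observe()['width'],observe()['ft_force'])"
```

```text
at [683.5  -5.1   9. ] yaw 89.99 q [3.000e-04 7.072e-01 7.070e-01 3.000e-04] j6 1.46 t 9.5333 | turn -0.01 tx -0.7 ty -2.3 tz 5.0 norm 2.5
0.051335234801097654 [-0.22619245  0.68164188  0.95519208]
```

Call:
{"fn": "move_arm", "kwargs": {"rows": [{"fingers": 0.4,"tx": -0.0005,"ty": -0.002,"tz": 0.003,"turn": 0},{"fingers": 0.4,"tx": 0,"ty": 0,"tz": 0.0015,"turn": 0},{"fingers": 0.55,"tx": 0,"ty": 0,"tz": 0,"turn": 0},{"fingers": 0.7,"tx": 0,"ty": 0,"tz": 0,"turn": 0},{"fingers": 1,"tx": 0,"ty": 0,"tz": 0,"turn": 0},{"fingers": 1,"tx": 0,"ty": 0,"tz": 0,"turn": 0},{"fingers": 1,"tx": 0,"ty": 0,"tz": 0,"turn": 0}]}}

```text
t: 10.12
ee_pos: [0.6816, -0.0059, 0.0044]
ee_rot: [0.0, 0.707, 0.707, 0.0]
ft_force: [-0.2, -0.0, 2.6]
width: 0.0227
grip_force: 59.0
```

Call:
{"fn": "move_arm", "kwargs": {"rows": [{"fingers": 1,"tx": 0,"ty": 0,"tz": -0.01,"turn": 0},{"fingers": 1,"tx": 0,"ty": 0,"tz": -0.02,"turn": 0},{"fingers": 1,"tx": 0,"ty": 0,"tz": -0.035,"turn": -5.6},{"fingers": 1,"tx": 0,"ty": 0,"tz": -0.035,"turn": -7},{"fingers": 1,"tx": 0,"ty": 0,"tz": 0,"turn": -7},{"fingers": 1,"tx": 0,"ty": 0,"tz": 0,"turn": -7},{"fingers": 1,"tx": 0,"ty": 0,"tz": 0,"turn": -7},{"fingers": 1,"tx": 0,"ty": 0,"tz": 0,"turn": 0}]}}

```text
t: 10.78
ee_pos: [0.6811, -0.0058, 0.1045]
ee_rot: [0.0, 0.472, 0.882, 0.0]
ft_force: [-0.6, 0.2, 0.4]
width: 0.0222
grip_force: 58.9
```

```bash
python3 -c "
from h import *
goto(501.5,-75.3,8,123.6);print(observe()['width'])"
```

```text
at [681.1  -5.8 104.5] yaw 123.68 q [2.000e-04 4.720e-01 8.816e-01 1.000e-04] j6 0.87 t 10.7833 | turn 0.08 tx 41.5 ty -188.1 tz 96.5 norm 192.6
0.022201518492817412
```

Call:
{"fn": "move_arm", "kwargs": {"rows": [{"fingers": 1,"tx": 0.0059,"ty": -0.0269,"tz": 0,"turn": 0},{"fingers": 1,"tx": 0.0059,"ty": -0.0269,"tz": 0,"turn": 0},{"fingers": 1,"tx": 0.0059,"ty": -0.0269,"tz": 0,"turn": 0},{"fingers": 1,"tx": 0.0059,"ty": -0.0269,"tz": 0,"turn": 0},{"fingers": 1,"tx": 0.0059,"ty": -0.0269,"tz": 0,"turn": 0},{"fingers": 1,"tx": 0.0059,"ty": -0.0269,"tz": 0,"turn": 0},{"fingers": 1,"tx": 0.0059,"ty": -0.0269,"tz": 0,"turn": 0},{"fingers": 1,"tx": 0,"ty": 0,"tz": 0.01,"turn": 0}]}}

```text
t: 11.45
ee_pos: [0.4973, -0.0763, 0.0947]
ee_rot: [-0.001, 0.475, 0.88, -0.001]
ft_force: [-0.1, 0.8, -0.6]
width: 0.0226
grip_force: 59.0
```

Call:
{"fn": "move_arm", "kwargs": {"rows": [{"fingers": 1,"tx": 0,"ty": 0,"tz": 0.01,"turn": 0},{"fingers": 1,"tx": 0,"ty": 0,"tz": 0,"turn": 0},{"fingers": 1,"tx": 0,"ty": 0,"tz": 0,"turn": 0}]}}

```text
t: 11.7
ee_pos: [0.5019, -0.0752, 0.0832]
ee_rot: [-0.0, 0.473, 0.881, 0.0]
ft_force: [0.3, -1.4, -0.7]
width: 0.0227
grip_force: 59.0
```

```bash
python3 -c "
from h import *
goto(501.5,-75.3,8,123.6);print(observe()['width'])"
```

```text
at [501.9 -75.2  83.2] yaw 123.53 q [-4.000e-04  4.731e-01  8.810e-01  0.000e+00] j6 0.69 t 11.7 | turn -0.07 tx 0.2 ty -0.4 tz 75.2 norm 0.4
0.02266797571461756
```

Call:
{"fn": "move_arm", "kwargs": {"rows": [{"fingers": 1,"tx": 0,"ty": 0,"tz": 0.015,"turn": 0},{"fingers": 1,"tx": 0,"ty": 0,"tz": 0.015,"turn": 0},{"fingers": 1,"tx": 0,"ty": 0,"tz": 0.015,"turn": 0},{"fingers": 1,"tx": 0,"ty": 0,"tz": 0.012,"turn": 0},{"fingers": 1,"tx": 0,"ty": 0,"tz": 0.008,"turn": 0},{"fingers": 1,"tx": 0,"ty": 0,"tz": 0.005,"turn": 0},{"fingers": 1,"tx": 0,"ty": 0,"tz": 0,"turn": 0},{"fingers": 1,"tx": 0,"ty": 0,"tz": 0,"turn": 0}]}}

```text
t: 12.37
ee_pos: [0.5019, -0.0754, 0.0139]
ee_rot: [0.0, 0.473, 0.881, 0.0]
ft_force: [0.4, 0.2, 0.5]
width: 0.0228
grip_force: 58.9
```

Call:
{"fn": "move_arm", "kwargs": {"rows": [{"fingers": 1,"tx": 0,"ty": 0,"tz": 0.003,"turn": 0},{"fingers": 1,"tx": 0,"ty": 0,"tz": 0.002,"turn": 0},{"fingers": 1,"tx": 0,"ty": 0,"tz": 0.001,"turn": 0},{"fingers": 1,"tx": 0,"ty": 0,"tz": 0,"turn": 0}]}}

```text
t: 12.7
ee_pos: [0.5014, -0.0755, 0.0079]
ee_rot: [0.0, 0.473, 0.881, 0.0]
ft_force: [-0.2, -0.4, -0.1]
width: 0.0228
grip_force: 58.9
```

Call:
{"fn": "move_arm", "kwargs": {"rows": [{"fingers": 1,"tx": 0,"ty": 0,"tz": 0.0007,"turn": 0},{"fingers": 0.62,"tx": 0,"ty": 0,"tz": 0,"turn": 0},{"fingers": 0.62,"tx": 0,"ty": 0,"tz": 0,"turn": 0},{"fingers": 0.62,"tx": 0,"ty": 0,"tz": 0,"turn": 0},{"fingers": 0.62,"tx": 0,"ty": 0,"tz": -0.01,"turn": 0},{"fingers": 0.62,"tx": 0,"ty": 0,"tz": -0.015,"turn": 0},{"fingers": 0.62,"tx": 0,"ty": 0,"tz": -0.025,"turn": 0},{"fingers": 0.62,"tx": 0,"ty": 0,"tz": -0.035,"turn": 0}]}}

```text
t: 13.37
ee_pos: [0.4994, -0.0749, 0.0918]
ee_rot: [-0.002, 0.473, 0.881, -0.0]
ft_force: [0.9, 0.6, -0.2]
width: 0.0326
grip_force: 0.0
```

Call:
{"fn": "move_arm", "kwargs": {"rows": [{"fingers": 0.3,"tx": -0.03,"ty": 0,"tz": -0.02,"turn": 0},{"fingers": 0,"tx": -0.03,"ty": 0,"tz": -0.02,"turn": 0},{"fingers": 0,"tx": -0.03,"ty": 0,"tz": -0.01,"turn": 0},{"fingers": 0,"tx": -0.03,"ty": 0,"tz": 0,"turn": 0},{"fingers": 0,"tx": 0,"ty": 0,"tz": 0,"turn": 0},{"fingers": 0,"tx": 0,"ty": 0,"tz": 0,"turn": 0}]}}

```text
t: 13.87
ee_pos: [0.5683, -0.1768, 0.1428]
ee_rot: [0.001, 0.474, 0.881, 0.0]
ft_force: [-0.0, 1.0, 0.1]
width: 0.0853
grip_force: 0.0
```

```bash
python3 -c "
from h import *
a,d=grab_frame('top');P=cloud('top',d);im=a[...,::-1].copy();H,S,V=cv2.split(cv2.cvtColor(im,cv2.COLOR_BGR2HSV))
cv2.imwrite('pics/t6.png',im);cv2.imwrite('pics/c6.png',cv2.resize(im[165:300,190:370],(800,600),interpolation=3))
b=big((H>100)&(H<130)&(S>110)&(V>50),(180,260,190,265));print('blue on tile',rimfit('top',b,.053))
g=big((S<60)&(V<200),(225,295,288,350));print('grey',rimfit('top',g,.040))
o=(H<14)&(S>170)&(V>120);o[:, :200]=0;o[:,265:]=0;n,l,s,c=cv2.connectedComponentsWithStats(o[:270].astype(np.uint8));print(s.tolist(),plane('top',c[1:],.051).round(4))
goto(604,145,120,90)"
```

```text
blue on tile (array([605.4, 142.4]), -89.8, array([125.9,  61.5]))
grey (array([497.3, -85.2]), -0.9, array([169.8, 133.9]))
[[0, 0, 640, 270, 172727], [225, 151, 2, 1, 2], [228, 151, 1, 1, 1], [242, 151, 4, 1, 4], [218, 153, 1, 1, 1], [220, 152, 3, 1, 3], [247, 152, 1, 1, 1], [240, 159, 2, 2, 3], [243, 159, 1, 1, 1], [245, 158, 3, 1, 3], [218, 161, 3, 2, 4], [223, 161, 1, 1, 1], [225, 161, 4, 2, 5], [233, 160, 5, 2, 5], [228, 203, 6, 3, 18], [227, 227, 7, 4, 21]] [[0.7748 0.1594 0.051 ]
 [0.7747 0.153  0.051 ]
 [0.7738 0.1131 0.051 ]
 [0.7699 0.1786 0.051 ]
 [0.7724 0.171  0.051 ]
 [0.771  0.104  0.051 ]
 [0.7518 0.1199 0.051 ]
 [0.7526 0.1139 0.051 ]
 [0.7551 0.1063 0.051 ]
 [0.7479 0.1759 0.051 ]
 [0.7483 0.165  0.051 ]
 [0.7476 0.1558 0.051 ]
 [0.7498 0.1343 0.051 ]
 [0.6366 0.1427 0.051 ]
 [0.5753 0.143  0.051 ]]
at [ 567.3 -175.5  142.2] yaw 123.52 q [-5.000e-04  4.732e-01  8.810e-01  1.000e-04] j6 0.56 t 13.9167 | turn 33.52 tx 320.5 ty 36.7 tz 22.2 norm 322.6
```

View pics/c6.png

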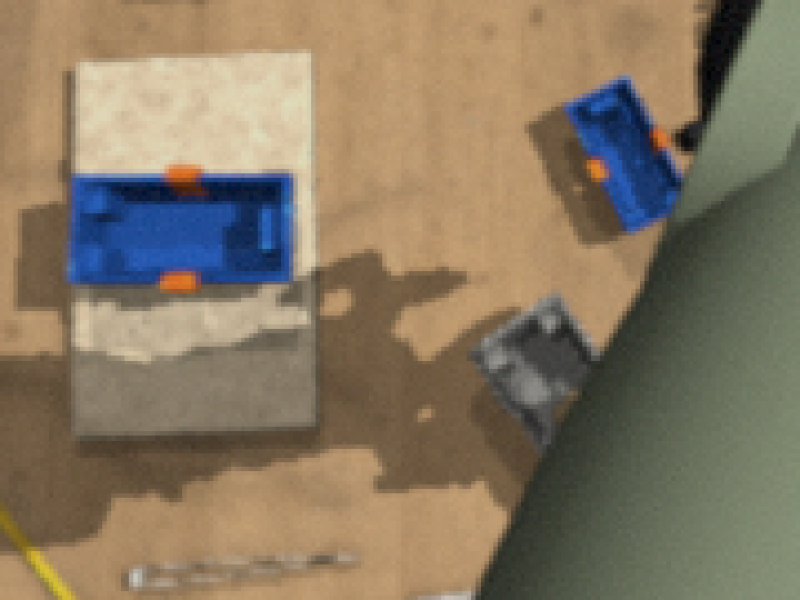

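The stone is no longer on the bench; the arm hides the grey tray's middle. The blue tray on the tile is at (70–290,175–283) with its single-lug/card end to the right (−y), so its +x points to world +y.

Call:
{"fn": "move_arm", "kwargs": {"rows": [{"fingers": 0,"tx": 0,"ty": 0,"tz": 0,"turn": 6.7},{"fingers": 0,"tx": 0,"ty": 0,"tz": 0,"turn": 6.7},{"fingers": 0,"tx": 0,"ty": 0,"tz": 0,"turn": 6.7},{"fingers": 0,"tx": 0,"ty": 0,"tz": 0,"turn": 6.7},{"fingers": 0,"tx": 0,"ty": 0,"tz": 0,"turn": 6.7},{"fingers": 0,"tx": 0.03,"ty": 0.0035,"tz": 0,"turn": 0},{"fingers": 0,"tx": 0.03,"ty": 0.0035,"tz": 0,"turn": 0},{"fingers": 0,"tx": 0.03,"ty": 0.0035,"tz": 0,"turn": 0}]}}

```text
t: 14.58
ee_pos: [0.5767, -0.0836, 0.1419]
ee_rot: [-0.001, 0.707, 0.707, -0.0]
ft_force: [-0.0, -0.8, 0.1]
width: 0.0852
grip_force: 0.0
```

Call:
{"fn": "move_arm", "kwargs": {"rows": [{"fingers": 0,"tx": 0.038,"ty": 0.0045,"tz": 0,"turn": 0},{"fingers": 0,"tx": 0.038,"ty": 0.0045,"tz": 0,"turn": 0},{"fingers": 0,"tx": 0.038,"ty": 0.0045,"tz": 0,"turn": 0},{"fingers": 0,"tx": 0.038,"ty": 0.0045,"tz": 0,"turn": 0},{"fingers": 0,"tx": 0.038,"ty": 0.0045,"tz": 0,"turn": 0},{"fingers": 0,"tx": 0.038,"ty": 0.0045,"tz": 0,"turn": 0},{"fingers": 0,"tx": 0,"ty": 0,"tz": 0,"turn": 0},{"fingers": 0,"tx": 0,"ty": 0,"tz": 0,"turn": 0}]}}

```text
t: 15.25
ee_pos: [0.6031, 0.1454, 0.1418]
ee_rot: [-0.0, 0.705, 0.709, -0.001]
ft_force: [0.0, 0.0, 0.1]
width: 0.0852
grip_force: 0.0
```

```bash
python3 -c "
from h import *
goto(606,143,22,90)
a,d=grab_frame('top');P=cloud('top',d);im=a[...,::-1].copy();S=cv2.cvtColor(im,cv2.COLOR_BGR2HSV)[...,1];cv2.imwrite('pics/t7.png',im)
g=big(P[...,2]>.028,(225,295,288,350));print('grey',rimfit('top',g,.040))
T=np.array([.5015,-.0753]);k=np.linalg.norm(P[...,:2]-T,axis=2)<.035
c,s=np.cos(np.radians(33.6)),np.sin(np.radians(33.6));L=(P[k][:,:2]-T)@np.array([[c,-s],[s,c]]);z=P[k][:,2]
w=(abs(L[:,1])<.017);i=w&(z>.012);print('stone pts',i.sum(),np.median(L[i],0).round(4),np.median(z[i]).round(4),'extent',L[i].min(0).round(4),L[i].max(0).round(4),'floor',np.median(z[w&(z<.012)]))"
```

```text
at [603.1 145.4 141.8] yaw 90.36 q [-4.000e-04  7.049e-01  7.093e-01 -6.000e-04] j6 1.68 t 15.25 | turn 0.36 tx -2.4 ty 2.9 tz 119.8 norm 3.7
grey (array([501.5, -75.4]), 33.7, array([125.4,  62.8]))
stone pts 72 [-0.0004  0.0007] 0.0229 extent [-0.0116 -0.011 ] [0.0117 0.0119] floor 0.0029417422071613686
```

The stone stands central on the grey tray's floor (top at 23 mm) and the grey tray hasn't moved. Now I'll regrasp the blue tray.

Call:
{"fn": "move_arm", "kwargs": {"rows": [{"fingers": 0,"tx": -0.0024,"ty": 0.0029,"tz": 0.02,"turn": 0.3},{"fingers": 0,"tx": 0,"ty": 0,"tz": 0.02,"turn": 0},{"fingers": 0,"tx": 0,"ty": 0,"tz": 0.02,"turn": 0},{"fingers": 0,"tx": 0,"ty": 0,"tz": 0.01,"turn": 0},{"fingers": 0,"tx": 0,"ty": 0,"tz": 0,"turn": 0},{"fingers": 0,"tx": 0,"ty": 0,"tz": 0,"turn": 0}]}}

```text
t: 15.8
ee_pos: [0.6072, 0.1392, 0.072]
ee_rot: [-0.0, 0.709, 0.705, -0.001]
ft_force: [0.0, 0.5, 1.4]
width: 0.0849
grip_force: 0.0
```

```bash
python3 -c "
from h import *
goto(606,143,22,90)"
```

```text
at [607.2 139.2  72. ] yaw 89.69 q [-4.000e-04  7.090e-01  7.052e-01 -6.000e-04] j6 1.68 t 15.8 | turn -0.31 tx 3.8 ty -1.2 tz 50.0 norm 4.0
```

Call:
{"fn": "move_arm", "kwargs": {"rows": [{"fingers": 0,"tx": 0,"ty": 0,"tz": 0,"turn": 0},{"fingers": 0,"tx": 0,"ty": 0,"tz": 0,"turn": 0}]}}

```text
t: 15.97
ee_pos: [0.6088, 0.1399, 0.0736]
ee_rot: [0.001, 0.709, 0.705, 0.001]
ft_force: [-1.2, -0.2, -0.5]
width: 0.0854
grip_force: 0.0
```

```bash
python3 -c "
from h import *
goto(606,143,22,90)"
```

```text
at [608.8 139.9  73.6] yaw 89.74 q [7.000e-04 7.087e-01 7.055e-01 9.000e-04] j6 1.68 t 15.9667 | turn -0.26 tx 3.1 ty -2.8 tz 51.6 norm 4.2
```

Call:
{"fn": "move_arm", "kwargs": {"rows": [{"fingers": 0,"tx": 0.0033,"ty": -0.002,"tz": 0,"turn": -0.3},{"fingers": 0,"tx": 0,"ty": 0,"tz": 0.012,"turn": 0},{"fingers": 0,"tx": 0,"ty": 0,"tz": 0.012,"turn": 0},{"fingers": 0,"tx": 0,"ty": 0,"tz": 0.012,"turn": 0},{"fingers": 0,"tx": 0,"ty": 0,"tz": 0.008,"turn": 0},{"fingers": 0,"tx": 0,"ty": 0,"tz": 0.004,"turn": 0},{"fingers": 0,"tx": 0,"ty": 0,"tz": 0,"turn": 0},{"fingers": 0,"tx": 0,"ty": 0,"tz": 0,"turn": 0}]}}

```text
t: 16.63
ee_pos: [0.6055, 0.1434, 0.0235]
ee_rot: [-0.0, 0.707, 0.707, -0.0]
ft_force: [-0.4, 1.2, -0.3]
width: 0.0853
grip_force: 0.0
```

```bash
python3 -c "
from h import *
for i in range(4):
  goto(606,143,22,90);grab_frame('side')"
```

```text
at [605.5 143.4  23.5] yaw 90.06 q [-3.000e-04  7.067e-01  7.075e-01 -4.000e-04] j6 1.68 t 16.6333 | turn 0.06 tx -0.4 ty 0.5 tz 1.5 norm 0.6
at [606.1 143.4  24.1] yaw 90.06 q [1.000e-04 7.067e-01 7.075e-01 1.000e-04] j6 1.68 t 16.6833 | turn 0.06 tx -0.4 ty -0.1 tz 2.1 norm 0.4
at [606.3 143.5  24.4] yaw 90.06 q [2.000e-04 7.067e-01 7.075e-01 3.000e-04] j6 1.68 t 16.7333 | turn 0.06 tx -0.5 ty -0.3 tz 2.4 norm 0.6
at [606.4 143.5  24.6] yaw 90.06 q [3.000e-04 7.067e-01 7.075e-01 4.000e-04] j6 1.68 t 16.7833 | turn 0.06 tx -0.5 ty -0.4 tz 2.6 norm 0.6
```

Call:
{"fn": "move_arm", "kwargs": {"rows": [{"fingers": 0,"tx": -0.0005,"ty": 0,"tz": 0.002,"turn": 0},{"fingers": 0.2,"tx": 0,"ty": 0,"tz": 0,"turn": 0},{"fingers": 0.4,"tx": 0,"ty": 0,"tz": 0,"turn": 0},{"fingers": 1,"tx": 0,"ty": 0,"tz": 0,"turn": 0},{"fingers": 1,"tx": 0,"ty": 0,"tz": 0,"turn": 0},{"fingers": 1,"tx": 0,"ty": 0,"tz": 0,"turn": 0},{"fingers": 1,"tx": 0,"ty": 0,"tz": 0,"turn": 0}]}}

```text
t: 17.42
ee_pos: [0.6062, 0.1431, 0.024]
ee_rot: [0.0, 0.707, 0.708, 0.001]
ft_force: [-3.3, -0.0, 11.6]
width: 0.0566
grip_force: 90.1
```

Call:
{"fn": "move_arm", "kwargs": {"rows": [{"fingers": 1,"tx": 0,"ty": 0,"tz": -0.01,"turn": 0},{"fingers": 1,"tx": 0,"ty": 0,"tz": -0.02,"turn": 0},{"fingers": 1,"tx": 0,"ty": 0,"tz": -0.025,"turn": 0},{"fingers": 1,"tx": 0,"ty": 0,"tz": -0.025,"turn": 0},{"fingers": 1,"tx": 0,"ty": 0,"tz": -0.025,"turn": -6},{"fingers": 1,"tx": 0,"ty": 0,"tz": -0.015,"turn": -6},{"fingers": 1,"tx": 0,"ty": 0,"tz": 0,"turn": -6},{"fingers": 1,"tx": 0,"ty": 0,"tz": 0,"turn": -6}]}}

```text
t: 18.08
ee_pos: [0.6068, 0.1431, 0.144]
ee_rot: [0.001, 0.542, 0.84, 0.001]
ft_force: [-0.1, -0.2, -1.1]
width: 0.0571
grip_force: 88.4
```

```bash
python3 -c "
from h import *
goto(501.5,-75.3,80,213.6)"
```

```text
at [606.8 143.1 144. ] yaw 114.36 q [0.0011 0.542  0.8404 0.0009] j6 1.26 t 18.0833 | turn -99.24 tx 208.5 ty -123.6 tz 64.0 norm 242.4
```

Call:
{"fn": "move_arm", "kwargs": {"rows": [{"fingers": 1,"tx": 0,"ty": 0,"tz": 0,"turn": -7},{"fingers": 1,"tx": 0,"ty": 0,"tz": 0,"turn": -7},{"fingers": 1,"tx": 0,"ty": 0,"tz": 0,"turn": -7},{"fingers": 1,"tx": 0,"ty": 0,"tz": 0,"turn": -7},{"fingers": 1,"tx": 0,"ty": 0,"tz": 0,"turn": -7},{"fingers": 1,"tx": 0,"ty": 0,"tz": 0,"turn": -7},{"fingers": 1,"tx": 0,"ty": 0,"tz": 0,"turn": -7},{"fingers": 1,"tx": 0,"ty": 0,"tz": 0,"turn": -7}]}}

```text
t: 18.75
ee_pos: [0.6055, 0.1429, 0.1422]
ee_rot: [-0.0, 0.084, 0.997, -0.0]
ft_force: [0.2, -0.2, -2.4]
width: 0.0566
grip_force: 88.4
```

Call:
{"fn": "move_arm", "kwargs": {"rows": [{"fingers": 1,"tx": 0,"ty": 0,"tz": 0,"turn": -6.2},{"fingers": 1,"tx": 0,"ty": 0,"tz": 0,"turn": -6.2},{"fingers": 1,"tx": 0,"ty": 0,"tz": 0,"turn": -6.2},{"fingers": 1,"tx": 0,"ty": 0,"tz": 0,"turn": -6.2},{"fingers": 1,"tx": 0,"ty": 0,"tz": 0,"turn": -6.2},{"fingers": 1,"tx": 0,"ty": 0,"tz": 0,"turn": -6.2},{"fingers": 1,"tx": 0,"ty": 0,"tz": 0,"turn": -6.2},{"fingers": 1,"tx": 0,"ty": 0,"tz": 0,"turn": 0}]}}

```text
t: 19.42
ee_pos: [0.6056, 0.1429, 0.1422]
ee_rot: [-0.0, -0.289, 0.957, 0.0]
ft_force: [0.2, -0.0, -1.4]
width: 0.0567
grip_force: 88.4
```

```bash
python3 -c "
from h import *
goto(501.5,-75.3,80,213.6);print(observe()['width'])"
```

```text
at [605.6 142.9 142.2] yaw -146.44 q [-2.000e-04 -2.887e-01  9.574e-01  1.000e-04] j6 -0.47 t 19.4167 | turn -0.04 tx 207.5 ty -124.2 tz 62.2 norm 241.8
0.05672287142134747
```

Call:
{"fn": "move_arm", "kwargs": {"rows": [{"fingers": 1,"tx": 0.0259,"ty": -0.0155,"tz": 0,"turn": 0},{"fingers": 1,"tx": 0.0259,"ty": -0.0155,"tz": 0,"turn": 0},{"fingers": 1,"tx": 0.0259,"ty": -0.0155,"tz": 0,"turn": 0},{"fingers": 1,"tx": 0.0259,"ty": -0.0155,"tz": 0,"turn": 0},{"fingers": 1,"tx": 0.0259,"ty": -0.0155,"tz": 0,"turn": 0},{"fingers": 1,"tx": 0.0259,"ty": -0.0155,"tz": 0.005,"turn": 0},{"fingers": 1,"tx": 0.0259,"ty": -0.0155,"tz": 0.01,"turn": 0},{"fingers": 1,"tx": 0.0259,"ty": -0.0155,"tz": 0.015,"turn": 0}]}}

```text
t: 20.08
ee_pos: [0.5017, -0.0762, 0.1132]
ee_rot: [0.001, -0.287, 0.958, -0.001]
ft_force: [0.8, -0.7, -0.4]
width: 0.0568
grip_force: 88.4
```

Call:
{"fn": "move_arm", "kwargs": {"rows": [{"fingers": 1,"tx": 0,"ty": 0,"tz": 0.015,"turn": 0},{"fingers": 1,"tx": 0,"ty": 0,"tz": 0.015,"turn": 0},{"fingers": 1,"tx": 0,"ty": 0,"tz": 0.015,"turn": 0},{"fingers": 1,"tx": 0,"ty": 0,"tz": 0,"turn": 0},{"fingers": 1,"tx": 0,"ty": 0,"tz": 0,"turn": 0},{"fingers": 1,"tx": 0,"ty": 0,"tz": 0,"turn": 0},{"fingers": 1,"tx": 0,"ty": 0,"tz": 0,"turn": 0}]}}

```text
t: 20.67
ee_pos: [0.5022, -0.0748, 0.0681]
ee_rot: [0.001, -0.288, 0.958, -0.001]
ft_force: [-0.9, 0.0, -1.3]
width: 0.0565
grip_force: 88.4
```

```bash
python3 -c "
from h import *
a,d=grab_frame('side');im=a[...,::-1].copy()
goto(501.5,-75.3,45,213.6);print(observe()['width'],observe()['ft_force'])
r=proj('side',[[.5,-.075,.06]])[0].astype(int)
cv2.imwrite('pics/c8.png',cv2.resize(im[r[1]-60:r[1]+40,r[0]-60:r[0]+60],(720,600),interpolation=3))
P=cloud('side',d);H,S,V=cv2.split(cv2.cvtColor(im,cv2.COLOR_BGR2HSV))
m=(H>100)&(H<130)&(S>110)&(V>50)&(np.linalg.norm(P[...,:2]-[.5015,-.0753],axis=2)<.09)&(P[...,2]>.03)
q=P[m];c,s=np.cos(np.radians(33.6)),np.sin(np.radians(33.6));L=np.c_[(q[:,:2]-[.5015,-.0753])@np.array([[c,-s],[s,c]]),q[:,2]]*1000
print(len(q),'pct',np.percentile(L,[1,5,50,95,99],axis=0).round(1).tolist())
g=(S<60)&(np.linalg.norm(P[...,:2]-[.5015,-.0753],axis=2)<.075)&(P[...,2]>.01)&(P[...,2]<.042);q=P[g];L=np.c_[(q[:,:2]-[.5015,-.0753])@np.array([[c,-s],[s,c]]),q[:,2]]*1000
print('grey',len(q),np.percentile(L,[1,5,50,95,99],axis=0).round(1).tolist())"
```

```text
at [502.2 -74.8  68.1] yaw -146.55 q [ 8.000e-04 -2.878e-01  9.577e-01 -5.000e-04] j6 -0.88 t 20.7167 | turn -0.15 tx 0.9 ty -0.0 tz 23.1 norm 0.9
0.056598941917374815 [ 0.18489364  0.37460845 -1.40064978]
510 pct [[-54.2, -27.5, 59.2], [-46.3, -24.1, 61.8], [24.5, 24.2, 85.9], [62.5, 35.0, 97.5], [63.8, 60.2, 120.3]]
grey 621 [[-58.6, -26.7, 10.4], [-53.5, -23.9, 11.6], [8.7, 13.0, 27.5], [62.1, 33.4, 39.2], [64.3, 35.0, 40.3]]
```

View pics/c8.png

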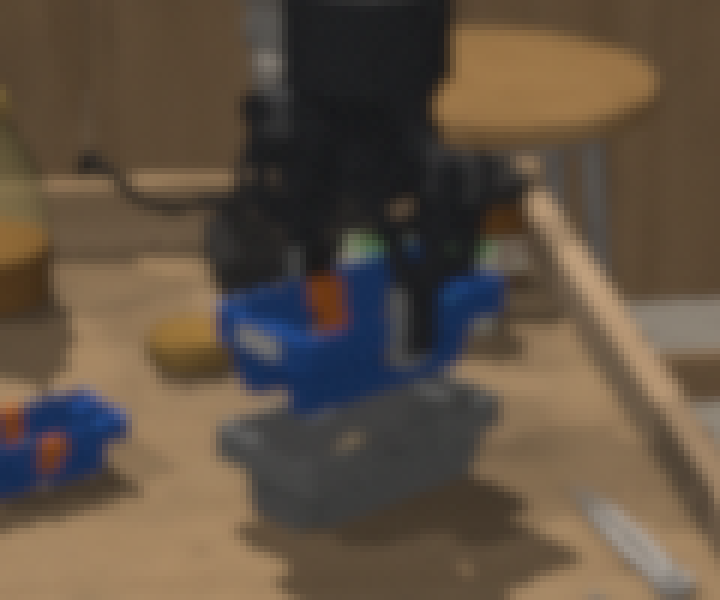

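The blue tray hangs about 20 mm above its seat with the white card at (260,340), over the grey tray's cardless end. Next I'll compare the silhouette extremes with where an ideally centred rim would project.

```bash
python3 -c "
from h import *
a,d=grab_frame('side');im=a[...,::-1].copy();H,S,V=cv2.split(cv2.cvtColor(im,cv2.COLOR_BGR2HSV))
P=cloud('side',d)
for i in range(2): goto(501.5,-75.3,45,213.6)
near=np.linalg.norm(P[...,:2]-[.5015,-.0753],axis=2)<.095
B=(H>95)&(H<135)&(S>100)&(V>40)&near&(P[...,2]>.045)
G=(S<70)&near&(P[...,2]>.008)&(P[...,2]<.043)
for n,m,z in(('blue',B,.097),('grey',G,.04)):
    n_,l,s,_=cv2.connectedComponentsWithStats(m.astype(np.uint8));m=l==1+s[1:,4].argmax() if n=='grey' else m
    v,u=np.nonzero(m);c=np.cos(np.radians(33.6));sn=np.sin(np.radians(33.6))
    C=[[.5015+sx*.061*c-sy*.0305*sn,-.0753+sx*.061*sn+sy*.0305*c,z] for sx in(1,-1) for sy in(1,-1)]
    q=proj('side',C)
    print(n,'seen cols',u.min(),u.max(),'rows at ends',v[u==u.min()].min(),v[u==u.max()].min(),'ideal',q.round(1).tolist())
o=(H<14)&(S>150)&(V>90)&near&(P[...,2]>.05);v,u=np.nonzero(o);print('orange',u.mean(),v.mean(),len(u))
"
```

```text
at [502.1 -74.8  68. ] yaw -146.54 q [ 7.000e-04 -2.879e-01  9.577e-01 -5.000e-04] j6 -0.88 t 20.7667 | turn -0.14 tx 0.8 ty -0.1 tz 23.0 norm 0.8
at [502.1 -74.8  68. ] yaw -146.54 q [ 7.000e-04 -2.879e-01  9.577e-01 -5.000e-04] j6 -0.88 t 20.7667 | turn -0.14 tx 0.8 ty -0.1 tz 23.0 norm 0.8
blue seen cols 348 394 rows at ends 202 198 ideal [[361.7, 207.6], [346.0, 200.9], [394.9, 196.3], [379.1, 190.3]]
grey seen cols 347 393 rows at ends 222 216 ideal [[361.4, 227.9], [346.0, 220.7], [394.2, 215.7], [378.6, 209.2]]
orange 364.962962962963 200.77777777777777 27
```

Call:
{"fn": "move_arm", "kwargs": {"rows": [{"fingers": 1,"tx": 0,"ty": 0,"tz": 0.006,"turn": 0},{"fingers": 1,"tx": 0,"ty": 0,"tz": 0.005,"turn": 0},{"fingers": 1,"tx": 0,"ty": 0,"tz": 0.004,"turn": 0},{"fingers": 1,"tx": 0,"ty": 0,"tz": 0.002,"turn": 0},{"fingers": 1,"tx": 0,"ty": 0,"tz": 0,"turn": 0},{"fingers": 1,"tx": 0,"ty": 0,"tz": 0,"turn": 0}]}}

```text
t: 21.27
ee_pos: [0.5011, -0.0747, 0.0498]
ee_rot: [-0.0, -0.288, 0.958, 0.0]
ft_force: [-0.2, -1.2, -1.2]
width: 0.0571
grip_force: 88.4
```

Call:
{"fn": "move_arm", "kwargs": {"rows": [{"fingers": 1,"tx": 0,"ty": 0,"tz": 0.0015,"turn": 0},{"fingers": 1,"tx": 0,"ty": 0,"tz": 0.0015,"turn": 0},{"fingers": 1,"tx": 0,"ty": 0,"tz": 0,"turn": 0},{"fingers": 1,"tx": 0,"ty": 0,"tz": 0,"turn": 0}]}}

```text
t: 21.6
ee_pos: [0.5013, -0.0747, 0.0471]
ee_rot: [-0.0, -0.288, 0.958, 0.0]
ft_force: [0.6, 0.3, -0.6]
width: 0.0569
grip_force: 88.4
```

Call:
{"fn": "move_arm", "kwargs": {"rows": [{"fingers": 1,"tx": 0,"ty": 0,"tz": 0.001,"turn": 0},{"fingers": 1,"tx": 0,"ty": 0,"tz": 0.001,"turn": 0},{"fingers": 1,"tx": 0,"ty": 0,"tz": 0,"turn": 0},{"fingers": 1,"tx": 0,"ty": 0,"tz": 0,"turn": 0}]}}

```text
t: 21.93
ee_pos: [0.5013, -0.0747, 0.045]
ee_rot: [-0.0, -0.288, 0.958, 0.0]
ft_force: [-0.5, 0.7, -1.3]
width: 0.0568
grip_force: 88.4
```

```bash
python3 -c "
from h import *
F=[]
for i in range(2):
  a,d=grab_frame('side');F.append(observe()['ft_force']);goto(501.5,-75.3,45,213.6)
print(np.round(F,1).tolist())"
```

```text
at [501.3 -74.7  45.1] yaw -146.54 q [-1.000e-04 -2.879e-01  9.577e-01  0.000e+00] j6 -0.88 t 21.9833 | turn -0.14 tx 0.1 ty -0.6 tz 0.1 norm 0.6
at [501.3 -74.7  45.1] yaw -146.54 q [ 0.     -0.2879  0.9577  0.    ] j6 -0.88 t 22.0333 | turn -0.14 tx 0.2 ty -0.6 tz 0.1 norm 0.6
[[-0.1, -0.2, -1.5], [-0.3, 0.1, -1.3]]
```

Call:
{"fn": "move_arm", "kwargs": {"rows": [{"fingers": 1,"tx": 0,"ty": 0,"tz": 0.001,"turn": 0},{"fingers": 1,"tx": 0,"ty": 0,"tz": 0,"turn": 0},{"fingers": 1,"tx": 0,"ty": 0,"tz": 0,"turn": 0}]}}

```text
t: 22.28
ee_pos: [0.5015, -0.0747, 0.0447]
ee_rot: [0.0, -0.288, 0.958, -0.0]
ft_force: [-0.1, 1.2, 5.3]
width: 0.057
grip_force: 88.9
```

Call:
{"fn": "move_arm", "kwargs": {"rows": [{"fingers": 1,"tx": 0,"ty": 0,"tz": 0.001,"turn": 0},{"fingers": 1,"tx": 0,"ty": 0,"tz": 0,"turn": 0},{"fingers": 1,"tx": 0,"ty": 0,"tz": 0,"turn": 0}]}}

```text
t: 22.53
ee_pos: [0.5016, -0.0748, 0.0446]
ee_rot: [0.0, -0.288, 0.958, -0.0]
ft_force: [-4.0, 2.3, 15.0]
width: 0.0566
grip_force: 89.8
```

Call:
{"fn": "move_arm", "kwargs": {"rows": [{"fingers": 1,"tx": 0,"ty": 0,"tz": -0.001,"turn": 0},{"fingers": 0.3,"tx": 0,"ty": 0,"tz": 0,"turn": 0},{"fingers": 0,"tx": 0,"ty": 0,"tz": 0,"turn": 0},{"fingers": 0,"tx": 0,"ty": 0,"tz": 0,"turn": 0},{"fingers": 0,"tx": 0,"ty": 0,"tz": 0,"turn": 0}]}}

```text
t: 22.95
ee_pos: [0.5014, -0.0748, 0.0439]
ee_rot: [-0.0, -0.288, 0.958, -0.0]
ft_force: [0.1, 0.2, 0.5]
width: 0.0852
grip_force: 0.0
```

Call:
{"fn": "move_arm", "kwargs": {"rows": [{"fingers": 0,"tx": 0,"ty": 0,"tz": -0.01,"turn": 0},{"fingers": 0,"tx": 0,"ty": 0,"tz": -0.02,"turn": 0},{"fingers": 0,"tx": 0,"ty": 0,"tz": -0.03,"turn": 0},{"fingers": 0,"tx": 0,"ty": 0,"tz": -0.03,"turn": 0},{"fingers": 0,"tx": 0,"ty": 0,"tz": -0.03,"turn": 0}]}}

```text
t: 23.37
ee_pos: [0.501, -0.0746, 0.1659]
ee_rot: [-0.0, -0.288, 0.958, 0.0]
ft_force: [1.4, -1.0, 0.4]
width: 0.0855
grip_force: 0.0
```

Call:
{"fn": "move_arm", "kwargs": {"rows": [{"fingers": 0,"tx": -0.02,"ty": -0.03,"tz": 0,"turn": 0},{"fingers": 0,"tx": -0.02,"ty": -0.03,"tz": 0,"turn": 0},{"fingers": 0,"tx": -0.02,"ty": -0.03,"tz": 0,"turn": 0},{"fingers": 0,"tx": -0.02,"ty": -0.03,"tz": 0,"turn": 0},{"fingers": 0,"tx": -0.02,"ty": -0.03,"tz": 0,"turn": 0},{"fingers": 0,"tx": -0.02,"ty": -0.03,"tz": 0,"turn": 0},{"fingers": 0,"tx": 0,"ty": 0,"tz": 0,"turn": 0}]}}

```text
t: 23.95
ee_pos: [0.7057, -0.1617, 0.1624]
ee_rot: [0.001, -0.287, 0.958, -0.001]
ft_force: [-1.2, 0.9, 0.1]
width: 0.0855
grip_force: 0.0
```

```bash
python3 -c "
from h import *
goto(501.5,-75.3,45,213.6)
A,d=grab_frame('top');P=cloud('top',d);im=A[...,::-1].copy();H,S,V=cv2.split(cv2.cvtColor(im,cv2.COLOR_BGR2HSV))
b=big((H>100)&(H<130)&(S>110)&(V>50),(220,300,280,355));print('blue',rimfit('top',b,.074),b.sum())
q=P[b];q=q[q[:,2]>.066];c=np.linalg.lstsq(np.c_[q[:,:2]-[.5015,-.0753],np.ones(len(q))],q[:,2],rcond=None)[0];print('rim plane slope,z',c.round(4),len(q))
B,_=grab_frame('side');B=B[...,::-1];r=proj('side',[[.5,-.075,.06]])[0].astype(int)
cv2.imwrite('pics/c9.png',np.hstack([cv2.resize(im[215:305,270:370],(400,360),interpolation=3),cv2.resize(B[r[1]-45:r[1]+45,r[0]-50:r[0]+50],(400,360),interpolation=3)]))"
```

```text
at [ 705.7 -161.7  162.4] yaw -146.62 q [ 0.0011 -0.2872  0.9579 -0.0011] j6 -0.91 t 23.95 | turn -0.22 tx 122.2 ty 185.0 tz 117.4 norm 221.7Traceback (most recent call last):
  File "<string>", line 5, in <module>
    b=big((H>100)&(H<130)&(S>110)&(V>50),(220,300,280,355));print('blue',rimfit('top',b,.074),b.sum())
  File "h.py", line 33, in big
    n,l,s,_=cv2.connectedComponentsWithStats(r);return l==1+s[1:,4].argmax()
                                                            ~~~~~~~~~~~~~~^^
ValueError: attempt to get argmax of an empty sequence
```

Call:
{"fn": "move_arm", "kwargs": {"rows": [{"fingers": 0,"tx": -0.0095,"ty": 0.036,"tz": 0,"turn": 0},{"fingers": 0,"tx": -0.0095,"ty": 0.036,"tz": 0,"turn": 0},{"fingers": 0,"tx": -0.0095,"ty": 0.036,"tz": 0,"turn": 0},{"fingers": 0,"tx": -0.0095,"ty": 0.036,"tz": 0,"turn": 0},{"fingers": 0,"tx": -0.0095,"ty": 0.036,"tz": 0,"turn": 0},{"fingers": 0,"tx": -0.0095,"ty": 0.036,"tz": 0,"turn": 0},{"fingers": 0,"tx": -0.0095,"ty": 0.036,"tz": 0,"turn": 0},{"fingers": 0,"tx": -0.0095,"ty": 0.036,"tz": 0,"turn": 0}]}}

```text
t: 24.67
ee_pos: [0.603, 0.1251, 0.1651]
ee_rot: [-0.0, -0.288, 0.958, 0.0]
ft_force: [0.8, 0.1, 0.2]
width: 0.0853
grip_force: 0.0
```

```bash
python3 -c "
from h import *
A,d=grab_frame('top');P=cloud('top',d);im=A[...,::-1].copy();H,S,V=cv2.split(cv2.cvtColor(im,cv2.COLOR_BGR2HSV))
B,_=grab_frame('side');B=B[...,::-1];r=proj('side',[[.5,-.075,.06]])[0].astype(int)
cv2.imwrite('pics/c9.png',np.hstack([cv2.resize(im[215:305,270:370],(400,360),interpolation=3),cv2.resize(B[r[1]-45:r[1]+45,r[0]-50:r[0]+50],(400,360),interpolation=3)]))
b=big((H>100)&(H<130)&(S>110)&(V>50),(220,300,280,355));print('blue',rimfit('top',b,.074),b.sum())
q=P[b];q=q[q[:,2]>.066];c=np.linalg.lstsq(np.c_[q[:,:2]-[.5015,-.0753],np.ones(len(q))],q[:,2],rcond=None)[0];print('rim plane slope,z',c.round(4),len(q))
"
```

```text
blue (array([501.3, -74.6]), 33.4, array([123.6,  61.5])) 1227
rim plane slope,z [0.0002 0.0037 0.072 ] 366
```

View pics/c9.png

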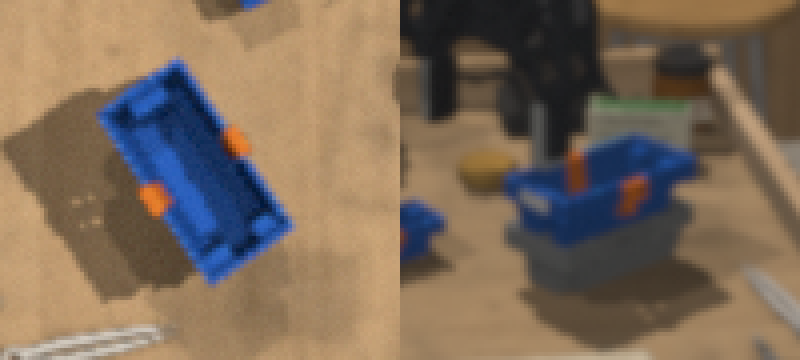

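The blue tray stands turned end for end: single lug upper left at (150,95), white card at (535,203) in the side view. It is level and centred within 1 mm, with its rim at about 73 mm, so I'm handing in.

```bash
python3 -c "
from station import *
print(finish_job())"
```

```text
the job is handed in; nothing more can be done
None
```

I handed the job in at about 25 s with no verdict returned: the stone is on the grey tray's floor, and the blue tray stands turned end for end on the lugs, level and centred within about 1 mm by my last camera check.

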